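Put vials under vacuum in a hand-pumped desiccator

ROBOT

A 6-joint arm with a two-finger parallel gripper is mounted at the origin on a cart in front of the work surface, level with it; the furniture and walls round the work are solid. World frame = base frame: x ahead of the robot, y to its left, z up, the work surface at z = 0. Lengths are in mm, angles in rad, forces in N, time in s.
With the tool pointing down it reaches from about 425 to 950 mm from the base axis. Payload 3.5 kg.
Tool frame: the origin (TCP) lies at the very end of the fingers, on their centre line; the grasp point (between the pads) lies 19 mm behind it (ctrl.grip_point_offset is the z of the grasp point in the tool frame, in mm); z points along the fingers, y is the line along which they close (so a half turn about z gives the same grasp; the last joint's range is limited). The gripper opens to 85 mm and grips with 20 to 120 N. Pads are 22 mm wide; open, the fingers measure 114 mm over their backs; the gripper's body (76 mm by 85 mm) begins 54 mm behind the grasp point. The pads swing forward as they close: fully open they stand 13 mm farther back than shut.
Start: joints at [1.021, 0.286, 1.577, -0, 1.279, -0.15], TCP at [262.696, 621.769, 231.325] pointing down, gripper open.
Joint ranges: [-2.77, 2.77], [-0.9, 2.22], [0.21, 2.48], [-1.53, 4.67], [0.24, 2.81], [-2.84, 2.84]. Speed limits (rad/s): [2.79, 2.79, 3.14, 3.14, 3.14, 3.14].

INTERFACE

Orientations are given as a unit quaternion [w, x, y, z].
In Python, from cell import ctrl gives the robot as it stands.
- The arm moves only by the tool step_hand, called after ">>>" as name(argument=value, ...), one argument or row to a line, values as JSON. Schema: {"type":"object","properties":{"offsets":{"type":"array","items":{"type":"array","items":{"type":"array","items":{"type":"number"},"minItems":7,"maxItems":7},"minItems":1,"maxItems":12},"minItems":1,"maxItems":1},"squeeze":{"type":"number"},"only":{"type":"string"},"quiet":{"type":"boolean"},"lines":{"type":"string"}},"required":["offsets"],"additionalProperties":false}. offsets is a list that holds a single list of rows (three levels of brackets), with 1 to 12 rows, each of 7 numbers: the opening from 0.0 (shut) to 1.0 (fully open), then dx, dy, dz in units of 5 mm, then a rotation vector rx, ry, rz in units of 0.05 rad; each row shifts and turns the commanded pose from where the row before left it, along the tool's axes as they then stand; what a row does not reach is not made up. A row lasts 1/12 s, in which the tool goes at most 41.7 mm and 0.125 rad, less where a joint would pass 70% of its speed; a pose out of reach is approached as far as the arm can. The fingers move at their own pace and stop on an object; squeeze is the grip in N (left out, the last holds). Time passes only in rows, so rows that do not move let the fingers close. The tool returns the time, the measured TCP pose, the force, the opening and the grip force at its end. only (a regular expression) keeps the lines of the reply that match it, lines (a string "A,B") keeps lines A to B, and quiet returns only ok. Input that does not fit is refused with a message, and nothing moves.
- ctrl.get_obs(): the state, without advancing time (a new reading comes with each control period).
- ctrl.get_image(name): name is "side" or "top" or "wrist"; returns the picture (420x560x3 uint8, red, green, blue); there is no depth.
- ctrl.camera_params(name): a dict with "intrinsics" (3x3 intrinsics, pixels), "R" (3x3) and "t" (3): a world point X has camera coordinates R X + t. Camera axes: x right, y down, z forward; pixel columns grow to the right and rows downward; lengths in mm; the calibration is good to about 2 mm. A picture is of the moment at which its call begins: read the wrist's pose just before it. camera_params takes no time and is no camera call; for the wrist camera it gives the pose at the moment of the call.
- ctrl.close_job(): hands the job in; it is judged then, once.
The state is a dict: "time": time; "joint_positions": joint angles; "dq": joint speeds; "effort": joint torques, N m; "position": TCP position; "eef_rot": TCP orientation; "ft_force": force on the tool from outside, world axes, zero at the start; "wrist_torque": the same for the moment, N m; "grip_width": opening from 0.0 (shut) to 1.0 (fully open); "gripper_force": force on a finger pad.
Only numpy, scipy, OpenCV 4.12 (cv2) and the standard library are available. Lean on these libraries where they do the work, as an engineer would, in place of code of your own. Each camera call takes 0.05 s, during which the arm holds its last target. There are 200 camera calls.

TASK

Put the vials away under vacuum: lay the desiccant cartridge flat on the floor of the desiccator jar, stand every vial from the cork mat upright on it, set the lid flat on the jar and turn its vent cock fully closed, bar across the nipple. Then evacuate it with three full strokes of the pump on the lid, each time pressing the plunger right down to its stop and letting it come all the way back up, and leave the jar closed. Do not disturb the wash bottle, timer or pen.

Things in the scene. Friction and masses are not known exactly. Their poses are not given: they have to be found in the camera images.
- jar: vacuum desiccator jar, fixed to the bench: clear round jar, outer diameter 156 mm (foot 162), inner diameter 146 mm, 100 mm high, open at the top. Origin at the centre of its underside, z up
- jar_floor (a point): centre of the jar's inner floor, 10 mm above the bench; the wall rises 90 mm above it
- cartridge: loose desiccant cartridge, 0.3 kg: flat aluminium drum, diameter 139 mm, 14 mm high, chamfered below, perforated on top, with a steel lifting post (diameter 14, 48 mm high) standing in its centre. It lies on the jar's floor with 3 mm play all round and the vials stand on it. Origin at the centre of its underside, z up
- plate (a point): centre of the cartridge's perforated top face, on which the vials stand (14 mm above its underside, 24 mm above the bench when in the jar); the post stands here, leaving a ring 7 to 69 mm from the centre
- post_top (a point): top of the cartridge's lifting post (diameter 14 mm), 48 mm above its top face: grip the post just below here
- rim (a point): centre of the jar's mouth, at the height of the rim (100 mm above the bench), where the lid's flange rests
- lid: loose white round lid, 0.4 kg, right way up; origin at the centre of its underside, z up. Upward from there: spigot (diameter 140 mm, chamfered) 0 to 8 mm, enters the jar with 3 mm play all round; flange (diameter 168) 8 to 16 mm, rests on the rim, origin then 8 mm below the rim; pump barrel (diameter 48) 16 to 50 mm, to lift it by; plunger head above. Vent cock 60 mm out along the lid's +x
- pump_barrel (a point): on the lid's axis, in the pump barrel, 20 mm above the flange's top face (the barrel is 34 mm high); the place to grip it, 48 mm across. The plunger head above it is narrower, 35 mm
- plunger (a joint): travel of the pump plunger into the barrel, m: 0 up (rest), 0.020 at its stop. A spring pushes it up with 4 N at the top and 12 N at the stop; let go, it comes back up by itself
- plunger_top (a point): top centre of the black mushroom head of the plunger, diameter 35 mm; at rest 65.5 mm above the flange's top face (81.5 mm above the lid's origin); it moves down with the plunger
- vent_handle (a joint): angle of the vent cock's handle, rad, counter-clockwise positive seen from above: 0 closed at its stop, the black bar standing across the nipple (bar along the lid's y); pi/2 fully open, the bar in line with the nipple (along the lid's x). Stiff enough to stay where it is put (0.03 N m)
- vent_grip (a point): centre of the vent cock's black bar handle, 36 mm long along this point's y axis, 10 mm wide along its x, 16 mm high; 19.5 mm above the flange's top face (bar from 11.5 to 27.5 mm above it), 60 mm from the lid's axis; the barrel's wall is 36 mm away
- mat: thin square cork mat 140 x 140 x 3 mm, fixed, on which the vials stand at the start. Origin at the centre of its underside
- vial_0: pink-brown glass vial with a black cap, upright, 27 mm diameter, 59 mm high (body to 43 mm, then the cap of diameter 19 mm), 40 g. Origin at the centre of its underside, z to the cap. Two to four of the four vials are present
- vial_1: pink-brown glass vial with a black cap, upright, 27 mm diameter, 59 mm high (body to 43 mm, then the cap of diameter 19 mm), 40 g. Origin at the centre of its underside, z to the cap. Two to four of the four vials are present
- vial_2: pink-brown glass vial with a black cap, upright, 27 mm diameter, 59 mm high (body to 43 mm, then the cap of diameter 19 mm), 40 g. Origin at the centre of its underside, z to the cap. Two to four of the four vials are present
- vial_3: pink-brown glass vial with a black cap, upright, 27 mm diameter, 59 mm high (body to 43 mm, then the cap of diameter 19 mm), 40 g. Origin at the centre of its underside, z to the cap. Two to four of the four vials are present
- wash_bottle: white squeeze wash bottle with a blue spout, 204 mm high, a bystander: leave it where it is. Origin at its underside
- lab_timer: small white digital timer, 62 x 68 x 18 mm, a bystander: leave it where it is. Origin at its underside
- ball_pen: black pen, 145 mm long, a bystander: leave it where it is. Origin at its underside

How it is judged:
By the outcome, as a careful person would: the job done as asked, in the order asked, and still so for the second after the job is handed in, with the robot touching nothing.
Of vial_0, vial_1, vial_2, vial_3 only 2 to 4 are there at a start; the rules pass over those that are not, and their reading is None.
At some moment in a run one of lid, cartridge may be knocked a few centimetres aside while the robot is not near it.
It also fails if it takes over 208 s, if anything falls off the work surface, if the arm or the gripper's body presses on something with over 40 N, if the wrist force passes 120 N, or if a joint passes its speed limit or range.

## Working session

There is one attempt and no reset: what is moved stays moved. The work goes in short steps, Python scripts to look and compute and a tool call to move; the robot and the scene stay as the last step left them, time stands still between calls to the robot, and variables do not carry over. Pictures are saved under pics/ and viewed, at most 14 in all, crops included, and the job is handed in when it is done.

```bash
ls; mkdir -p pics
```

Run:
```python
from cell import ctrl
import cv2,numpy as np
print(ctrl.get_obs())
print(ctrl.grip_point_offset)
a=ctrl.get_image("top");b=ctrl.get_image("side")
np.save("pics/top0.npy",a);np.save("pics/side0.npy",b)
cv2.imwrite("pics/top0.png",a[...,::-1]);cv2.imwrite("pics/side0.png",b[...,::-1])
for n in("top","side","wrist"):
  p=ctrl.camera_params(n);print(n,np.round(p["intrinsics"],1).tolist(),np.round(p["R"],3).tolist(),np.round(p["t"],1), np.round(-p["R"].T@p["t"],1))
```

```text
cell.py
pics
{'time': 0.0, 'joint_positions': array([ 1.02098656e+00,  2.87178032e-01,  1.57818888e+00,  4.26862157e-06,
        1.27859389e+00, -1.49999174e-01]), 'dq': array([ 0.00011386,  0.00202938, -0.00109591,  0.00102818, -0.00266723,
       -0.00064999]), 'effort': array([-5.50695895e-04, -4.05965602e+01, -2.92633027e+01, -2.10761618e-04,
        5.83809728e-03, -1.11410051e-05]), 'position': array([262.36184787, 621.20852819, 229.93250096]), 'eef_rot': array([-4.07829675e-04,  1.98576979e-01,  9.80084579e-01, -1.11162586e-03]), 'ft_force': array([-0.65618344,  0.63764495, -0.15441935]), 'wrist_torque': array([ 0.02635077,  0.03388676, -0.06120199]), 'gripper_force': 0.0, 'grip_width': 0.9995838492826911}
-18.700000000000003
top [[457.7, 0.0, 278.7], [0.0, 457.7, 202.1], [0.0, 0.0, 1.0]] [[-0.012, -1.0, 0.002], [-0.997, 0.012, -0.074], [0.074, -0.003, -0.997]] [  24.4  555.2 1523.3] [ 441.5   22.1 1560.1]
side [[407.5, 0.0, 274.7], [0.0, 407.5, 209.2], [0.0, 0.0, 1.0]] [[0.983, -0.183, 0.003], [-0.107, -0.586, -0.803], [0.149, 0.789, -0.595]] [-520.5  129.1 1040.3] [ 370.2 -841.   724.9]
wrist [[320.6, 0.0, 280.9], [0.0, 320.6, 212.5], [0.0, 0.0, 1.0]] [[0.389, 0.921, -0.002], [0.871, -0.368, 0.325], [0.299, -0.129, -0.946]] [-673.   -41.   380.7] [184.  653.7 371.9]
```
View pics/top0.png

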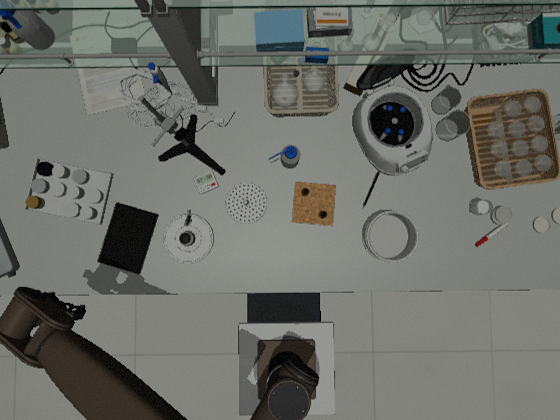

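View pics/side0.png

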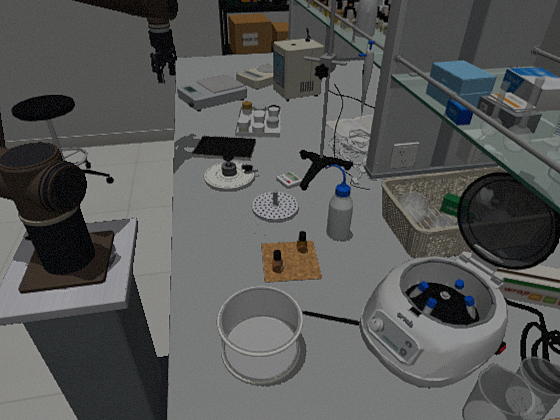

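Top view: lid at about (188,238) with its vent near (188,217), cartridge (246,203), and mat (314,203) with two vials at about (308,191) and (322,214). Jar (390,235), wash bottle (290,155), timer (206,181), pen (372,188). The side view agrees: two vials.

Create h.py:
```python
from cell import ctrl
import cv2,numpy as np
def ray(p,uv):
    d=p["R"].T@np.linalg.solve(p["intrinsics"],[uv[0],uv[1],1.]); return -p["R"].T@p["t"],d
def onz(p,uv,z):
    c,d=ray(p,uv); return c+d*(z-c[2])/d[2]
def proj(p,X):
    q=p["intrinsics"]@(p["R"]@np.asarray(X,float)+p["t"]); return q[:2]/q[2]
def snap(n,f):
    p=ctrl.camera_params(n);im=ctrl.get_image(n);cv2.imwrite(f"pics/{f}.png",im[...,::-1]);np.savez(f"pics/{f}.npz",im=im,**p);return p,im
def load(f):
    d=np.load(f"pics/{f}.npz");return {k:d[k] for k in("intrinsics","R","t")},d["im"]
def st():
    o=ctrl.get_obs();w,x,y,z=o["eef_rot"]
    ty=np.array([2*(x*y-w*z),1-2*(x*x+z*z)]);print("t%.1f"%o["time"],"tcp",np.round(o["position"],1),"yaw_y%.1f"%np.degrees(np.arctan2(ty[1],ty[0])),"F",np.round(o["ft_force"],1),"q",np.round(o["joint_positions"],2),"w%.2f"%o["grip_width"],"g%.0f"%o["gripper_force"])
```

Run:
```python
from h import *
p=ctrl.camera_params("top")
for n,uv,z in [("lidflange",(188,238),16),("vent",(188,217),35),("cart",(246,203),14),("mat",(314,203),3),("vA",(308,191),62),("vB",(322,214),62),("jarrim",(390,235),100),("bottle",(290,155),150),("timer",(206,181),18),("pen1",(379,172),5),("pen2",(364,206),5)]:
    print(n,np.round(onz(p,uv,z)[:2]))
```

```text
lidflange [438. 324.]
vent [508. 320.]
cart [554. 128.]
mat [ 552. -103.]
vA [588. -79.]
vB [ 512. -124.]
jarrim [ 440. -335.]
bottle [692. -19.]
timer [630. 263.]
pen1 [ 656. -327.]
pen2 [ 540. -273.]
```

The manual's scale: shifts go in units of 5 mm and turns go in units of 0.05 rad. Converting my numbers, -20 mm is -4, -40 mm is -8, -0.1 rad is -2.

>>> step_hand(
  offsets=[
    [[1,0,0,0,0,0,-2],[1,0,0,0,0,0,-2],[1,0,0,0,0,0,-2],[1,0,0,0,0,0,-2],[1,-4,-8,0,0,0,0],[1,-4,-8,0,0,0,0],[1,-4,-8,0,0,0,0],[1,-4,-8,0,0,0,0],[1,-4,-8,0,0,0,0],[1,-4,-8,0,0,0,0]],
  ],
)

```text
time: 0.93
position: [374.6, 396.2, 230.8]
eef_rot: [-0.0, -0.0, 1.0, -0.0]
ft_force: [0.8, -0.3, -0.2]
grip_width: 1.0
gripper_force: 0.0
```

>>> step_hand(
  offsets=[
    [[1,-4,-8,0,0,0,0],[1,-4,-8,0,0,0,0],[1,-4,-8,0,0,0,0],[1,-4,-8,0,0,0,0],[1,-4,-8,0,0,0,0],[1,-4,-8,0,0,0,0],[1,-1.6,-2.6,0,0,0,0],[1,0,0,0,0,0,0],[1,0,0,0,0,0,0],[1,0,0,0,0,0,0]],
  ],
)

```text
time: 1.77
position: [493.8, 162.2, 230.9]
eef_rot: [-0.001, -0.0, 1.0, 0.0]
ft_force: [0.2, 0.2, -0.0]
grip_width: 1.0
gripper_force: 0.0
```

Run:
```python
from h import *
st();snap("wrist","w1")
```

```text
t1.8 tcp [493.8 162.2 230.9] yaw_y90.0 F [ 0.2  0.2 -0. ] q [ 0.12 -0.06  1.95  0.    1.25 -1.45] w1.00 g0
```

View pics/w1.png

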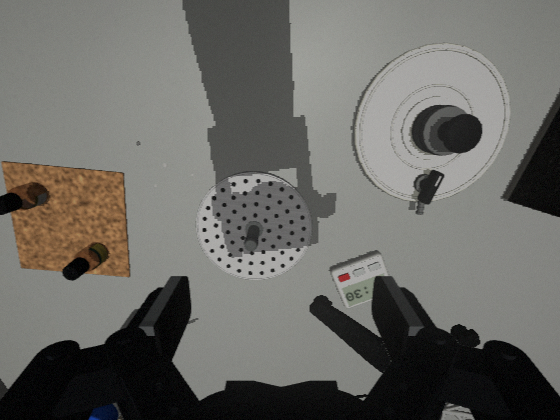

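Wrist view: cartridge disc centred near (255,226) with its post top near (251,245). The lid is at upper right with the plunger at (460,132) and the vent at (429,187), and the vial caps are at (10,203) and (78,268). I'll zoom in.

Run:
```python
from h import *
p,im=load("w1")
a=cv2.resize(im[160:290,190:325],None,fx=3,fy=3,interpolation=cv2.INTER_CUBIC)[:390,:400]
b=cv2.resize(im[100:230,385:515],None,fx=3,fy=3,interpolation=cv2.INTER_CUBIC)[:390,:390]
c=np.hstack([a[:390],b[:390]]);print(c.shape);cv2.imwrite("pics/z1.png",c[...,::-1])
```

```text
(390, 790, 3)
```

View pics/z1.png

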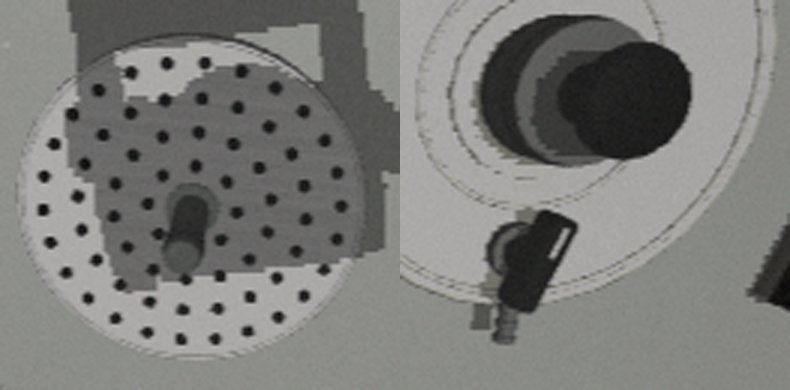

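Post top at about (251,245). The vent bar runs from (438,172) to (425,202), the nipple end is at (420,213), and the plunger head is at (464,133).

Run:
```python
from h import *
p,im=load("w1")
for n,uv,z in [("post",(251,245),62),("disc",(253.7,225.5),14),("plunger",(463.7,133.3),81.5),("bar1",(437.7,171.7),43.5),("bar2",(425.,201.7),43.5),("nipple",(420,213),28),("vA cap",(78,268),62)]: print(n,np.round(onz(p,uv,z)[:2],1))
```

```text
post [552. 130.]
disc [548.4 129.2]
plunger [434.6 323.7]
bar1 [476.9 325. ]
bar2 [509.5 316.5]
nipple [527.7 320.1]
vA cap [579.4 -59.2]
```

In the tool's units: 30 mm is 6, 35 mm is 7.

>>> step_hand(
  offsets=[
    [[0.6,-5.6,-3.2,6,0,0,0],[0.6,-5.8,-3.2,6,0,0,0],[0.5,0,0,7,0,0,0],[0.5,0,0,7,0,0,0],[0.5,0,0,7,0,0,0],[0.5,0,0,7,0,0,0],[0.5,0,0,0,0,0,0],[0,0,0,0,0,0,0],[0,0,0,0,0,0,0],[0,0,0,0,0,0,0],[0,0,0,0,0,0,0],[0,0,0,0,0,0,0]],
  ],
  squeeze=30,
)

```text
time: 2.82
position: [549.7, 132.1, 37.7]
eef_rot: [0.002, -0.0, 1.0, 0.0]
ft_force: [-1.0, 2.2, 4.0]
grip_width: 0.151
gripper_force: 31.2
```

>>> step_hand(
  offsets=[
    [[0,0,0,0,0,0,0],[0.5,0,0,0,0,0,0],[0.5,0,0,0,0,0,0],[0.5,0,0,0,0,0,0],[0.5,0,0,0,0,0,0],[0.5,0,0,0,0,0,0]],
  ],
)

```text
time: 3.32
position: [547.7, 131.4, 34.7]
eef_rot: [-0.0, -0.0, 1.0, -0.0]
ft_force: [1.0, 0.2, 0.1]
grip_width: 0.495
gripper_force: 0.0
```

```bash
python3 -c "
from h import *
st()"
```

```text
t3.3 tcp [547.7 131.4  34.7] yaw_y90.0 F [1.  0.2 0.1] q [ 0.06  0.29  1.97 -0.    0.88 -1.52] w0.49 g0
```

In the tool's units: 0.12 rad is 2.4.

>>> step_hand(
  offsets=[
    [[0.5,0,0,0,0,0,2.4],[0.5,0,0,0,0,0,2.4],[0.5,0,0,0,0,0,2.4],[0.5,0,0,0,0,0,2.4],[0.5,0,0,0,0,0,2.4],[0.5,0,0,0,0,0,2.4],[0.5,0,0,0,0,0,2.4],[0.5,0,0,0,0,0,2.4],[0.5,0,0,0,0,0,2.4],[0.5,0,0,0,0,0,2.4],[0.5,0,0,0,0,0,2.4],[0.5,0,0,0,0,0,2.4]],
  ],
)

```text
time: 4.32
position: [547.8, 131.4, 34.7]
eef_rot: [-0.0, 0.662, 0.75, -0.0]
ft_force: [-0.4, 0.0, -0.2]
grip_width: 0.504
gripper_force: 0.0
```

>>> step_hand(
  offsets=[
    [[0.5,0,0,0,0,0,2.4],[0.5,0,0,0,0,0,0.2],[0.5,0,0,0,0,0,0],[0,0,0,0,0,0,0],[0,0,0,0,0,0,0],[0,0,0,0,0,0,0],[0,0,0,0,0,0,0],[0,0,0,0,0,0,0],[0,0,0,0,0,0,0],[0,0,0,0,0,0,0],[0,0,0,0,0,0,0]],
  ],
  squeeze=60,
)

```text
time: 5.23
position: [548.9, 131.5, 35.6]
eef_rot: [0.001, 0.707, 0.708, 0.001]
ft_force: [4.2, -0.7, 2.1]
grip_width: 0.142
gripper_force: 58.7
```

>>> step_hand(
  offsets=[
    [[0,0,0,-3,0,0,0],[0,0,0,-6,0,0,0],[0,0,0,-8,0,0,0],[0,0,0,-8,0,0,0],[0,0,0,-8,0,0,0],[0,0,0,0,0,0,0],[0,0,0,0,0,0,0],[0,0,0,0,0,0,0]],
  ],
)

```text
time: 5.9
position: [545.6, 131.5, 197.1]
eef_rot: [-0.002, 0.707, 0.707, -0.002]
ft_force: [-0.4, 0.2, -4.3]
grip_width: 0.141
gripper_force: 59.1
```

```bash
python3 -c "
from h import *
st()"
```

```text
t5.9 tcp [545.6 131.5 197.1] yaw_y0.1 F [-0.4  0.2 -4.3] q [0.06 0.07 1.89 0.   1.19 0.05] w0.14 g59
```

Run:
```python
from h import *
t=np.load("pics/top0.npy")[190:280,340:440];s=np.load("pics/side0.npy")[275:395,205:315]
c=np.hstack([cv2.resize(t,(400,360),interpolation=cv2.INTER_CUBIC),cv2.resize(s,(367,400),interpolation=cv2.INTER_CUBIC)[:360]])
cv2.imwrite("pics/z2.png",c[...,::-1])
```

```text
(no output)
```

View pics/z2.png

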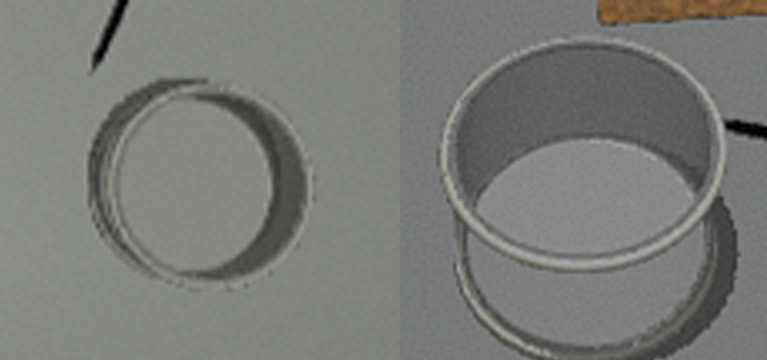

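Both views show the bright rim ring: in the top view its centre is at about (392,237), in the side view about (260,321). I'll cast the ring pixels onto z=100 and fit a circle.

Run:
```python
from h import *
from scipy.optimize import least_squares
for n,f,c0 in (("top","top0",(392.4,236.6)),("side","side0",(260.2,321))):
    im=np.load(f"pics/{f}.npy");p=ctrl.camera_params(n)
    g=cv2.cvtColor(im,cv2.COLOR_RGB2GRAY).astype(float)
    x0=onz(p,c0,100)[:2];print(n,x0.round(1))
    c=x0.copy()
    for it in range(3):
        P=[]
        for a in np.arange(0,2*np.pi,.05):
            r=np.arange(65,90,.5);d=np.array([np.cos(a),np.sin(a)])
            uv=np.array([proj(p,[*(c+k*d),100]) for k in r]).astype(np.float32)
            v=cv2.remap(g.astype(np.float32),uv[:,:1],uv[:,1:],cv2.INTER_LINEAR)[:,0]
            i=v.argmax()
            if v[i]>np.median(v)+12: P.append(c+r[i]*d)
        P=np.array(P)
        s=least_squares(lambda q:np.hypot(*(P-q[:2]).T)-q[2],[*c,75],loss="soft_l1",f_scale=1.5)
        c=s.x[:2];print(len(P),s.x.round(1),"med|res|",np.median(abs(s.fun)).round(2))
p=ctrl.camera_params("top");print(onz(p,(246,203),14)[:2])
```

```text
top [ 435.  -342.8]
93 [ 437.5 -344.    78.2] med|res| 1.25
70 [ 437.3 -343.5   78.9] med|res| 1.15
75 [ 437.1 -343.5   78.8] med|res| 1.24
side [ 435.3 -354.7]
126 [ 435.7 -345.7   78.8] med|res| 0.35
126 [ 435.7 -345.7   78.7] med|res| 0.26
126 [ 435.7 -345.7   78.7] med|res| 0.27
[554.1941836  128.22868838]
```

In the tool's units: -30 mm is -6, -7 mm is -1.4.

>>> step_hand(
  offsets=[
    [[0,-2,-0.4,0,0,0,0],[0,-4,-1,0,0,0,0],[0,-6,-1.4,0,0,0,0],[0,-6,-1.4,0,0,0,0],[0,-6,-1.4,0,0,0,0],[0,-6,-1.4,0,0,0,0],[0,-6,-1.4,0,0,0,0],[0,-6,-1.4,0,0,0,0],[0,-6,-1.4,0,0,0,0],[0,-6,-1.4,0,0,0,0],[0,-6,-1.4,0,0,0,0],[0,-6,-1.4,0,0,0,0]],
  ],
)

```text
time: 6.9
position: [468.5, -199.3, 196.7]
eef_rot: [-0.003, 0.707, 0.707, -0.001]
ft_force: [-0.7, -0.3, -3.5]
grip_width: 0.141
gripper_force: 59.0
```

>>> step_hand(
  offsets=[
    [[0,-6,-1.4,0,0,0,0],[0,-6,-1.4,0,0,0,0],[0,-6,-1.4,0,0,0,0],[0,-6,-1.4,0,0,0,0],[0,-4,-1,0,0,0,0],[0,-1.2,0,0,0,0,0],[0,0,0,0,0,0,0],[0,0,0,0,0,0,0],[0,0,0,0,0,0,0],[0,0,0,0,0,0,0]],
  ],
)

```text
time: 7.73
position: [438.4, -343.1, 199.2]
eef_rot: [-0.001, 0.706, 0.708, 0.0]
ft_force: [-0.5, 0.4, -3.7]
grip_width: 0.14
gripper_force: 59.0
```

Run:
```python
from h import *
st();p,a=snap("side","s2");p,b=snap("top","t2")
c=np.hstack([cv2.resize(a[200:400,180:340],(400,500),interpolation=cv2.INTER_CUBIC),cv2.resize(b[170:290,340:440],(400,480),interpolation=cv2.INTER_CUBIC)[:480].repeat(1,0) if 0 else cv2.copyMakeBorder(cv2.resize(b[170:290,340:440],(400,480),interpolation=cv2.INTER_CUBIC),0,20,0,0,cv2.BORDER_CONSTANT)])
cv2.imwrite("pics/z3.png",c[...,::-1])
```

```text
t7.7 tcp [ 438.4 -343.1  199.2] yaw_y0.1 F [-0.5  0.4 -3.7] q [-0.85  0.06  1.9   0.    1.19 -0.85] w0.14 g59
```

View pics/z3.png

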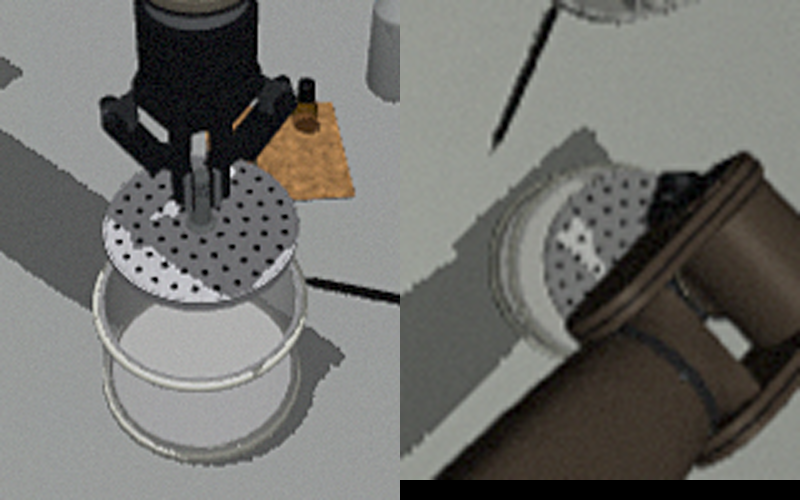

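Side view: the disc spans columns 103–298 of the crop and the rim 93–308, so they share a centre column. I'll check that against the calibration and lower to just above the rim.

In the tool's units: 25 mm is 5.

>>> step_hand(
  offsets=[
    [[0,0,0,5,0,0,0],[0,0,0,5,0,0,0],[0,0,0,0,0,0,0],[0,0,0,0,0,0,0],[0,0,0,0,0,0,0]],
  ],
)

```text
time: 8.25
position: [439.1, -344.8, 151.3]
eef_rot: [0.001, 0.707, 0.708, -0.0]
ft_force: [-0.2, -0.9, -3.3]
grip_width: 0.141
gripper_force: 58.9
```

Run:
```python
from h import *
from scipy.optimize import least_squares
p,a=load("s2")
print(proj(p,[438.4,-343.1,178]),proj(p,[435.7,-345.7,100]))
st();p,a=snap("side","s3")
z=ctrl.get_obs()["position"];print("disc z",z[2]-34.7+14)
cv2.imwrite("pics/z4.png",cv2.resize(a[210:380,180:340],None,fx=3.5,fy=3.5,interpolation=cv2.INTER_CUBIC)[...,::-1])
```

```text
[260.11869994 287.64584904] [259.66370992 317.17205834]
t8.2 tcp [ 439.1 -344.8  151.3] yaw_y0.1 F [-0.2 -0.9 -3.3] q [-0.85  0.11  1.94  0.    1.09 -0.85] w0.14 g59
disc z 131.2930103004752
```

View pics/z4.png

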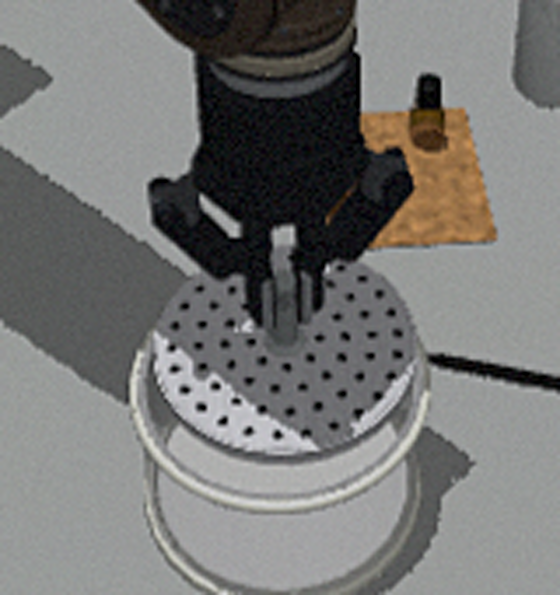

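Run:
```python
from h import *
p,a=load("s3")
def ext(c,z,r):
    q=np.array([proj(p,[c[0]+r*np.cos(t),c[1]+r*np.sin(t),z]) for t in np.linspace(0,6.283,400)]);return q.min(0).round(1),q.max(0).round(1)
print("disc pred",ext((439.1,-344.8),131.3,69.5),"obs col",180+152/3.5,180+417/3.5,"bottom",210+452/3.5)
print("rim pred",ext((435.7,-345.7),100,78.7),"obs",180+130/3.5,180+431/3.5,210+510/3.5)
```

```text
disc pred (array([223.4, 278.2]), array([298.6, 337.4])) obs col 223.42857142857144 299.1428571428571 bottom 339.1428571428571
rim pred (array([217.9, 286.2]), array([301.2, 353.7])) obs 217.14285714285714 303.1428571428571 355.7142857142857
```

>>> step_hand(
  offsets=[
    [[0,0,-0.52,1,0,0,0],[0,0,0,2,0,0,0],[0,0,0,2,0,0,0],[0,0,0,2,0,0,0],[0,0,0,0,0,0,0],[0,0,0,0,0,0,0],[0,0,0,0,0,0,0]],
  ],
)

```text
time: 8.88
position: [436.9, -340.5, 115.9]
eef_rot: [-0.003, 0.706, 0.708, 0.003]
ft_force: [3.1, 13.9, 8.0]
grip_width: 0.138
gripper_force: 64.8
```

>>> step_hand(
  offsets=[
    [[0,1,-0.1,0,0,0,0],[0,0,0,0,0,0,0],[0,0,0,0,0,0,0]],
  ],
)

```text
time: 9.13
position: [435.3, -338.8, 114.4]
eef_rot: [-0.001, 0.707, 0.707, 0.001]
ft_force: [1.3, 2.8, -1.8]
grip_width: 0.14
gripper_force: 62.9
```

>>> step_hand(
  offsets=[
    [[0,0,0,1.6,0,0,0],[0,0,0,1.6,0,0,0],[0,0,0,1.6,0,0,0],[0,0,0,0,0,0,0],[0,0,0,0,0,0,0]],
  ],
)

```text
time: 9.55
position: [435.0, -339.0, 89.7]
eef_rot: [-0.001, 0.707, 0.707, 0.001]
ft_force: [2.2, 1.6, -5.7]
grip_width: 0.14
gripper_force: 62.5
```

In the tool's units: 8 mm is 1.6, 6 mm is 1.2.

>>> step_hand(
  offsets=[
    [[0,0.1,0.1,1.6,0,0,0],[0,0,0,1.6,0,0,0],[0,0,0,1.6,0,0,0],[0,0,0,1.6,0,0,0],[0,0,0,1.2,0,0,0],[0,0,0,0,0,0,0],[0,0,0,0,0,0,0]],
  ],
)

```text
time: 10.13
position: [436.4, -340.9, 54.0]
eef_rot: [0.002, 0.707, 0.707, -0.001]
ft_force: [0.4, -0.9, 2.3]
grip_width: 0.139
gripper_force: 63.8
```

>>> step_hand(
  offsets=[
    [[0,0,0,0.8,0,0,0],[0,0,0,0.8,0,0,0],[0,0,0,0,0,0,0],[0,0,0,0,0,0,0]],
  ],
)

```text
time: 10.47
position: [437.4, -344.0, 49.3]
eef_rot: [0.005, 0.706, 0.708, -0.002]
ft_force: [-4.0, -4.2, 12.6]
grip_width: 0.142
gripper_force: 67.0
```

In the tool's units: -3 mm is -0.6.

>>> step_hand(
  offsets=[
    [[0,0,0,-0.6,0,0,0],[0,0,0,0,0,0,0],[0.35,0,0,0,0,0,0],[0.35,0,0,0,0,0,0],[0.35,0,0,0,0,0,0],[0.35,0,0,0,0,0,0]],
  ],
)

```text
time: 10.97
position: [435.1, -338.1, 46.8]
eef_rot: [-0.001, 0.707, 0.708, 0.0]
ft_force: [-0.2, -1.1, 0.3]
grip_width: 0.345
gripper_force: 0.0
```

>>> step_hand(
  offsets=[
    [[0.35,0,0,-4,0,0,0],[0.35,0,0,-8,0,0,0],[0.35,0,0,-8,0,0,0],[0.35,0,0,-8,0,0,0],[0.35,7,0,-4,0,0,0],[0.35,7,0,0,0,0,0],[0.35,7,0,0,0,0,0],[0.35,7,0,0,0,0,0],[0.35,0,0,0,0,0,0],[0.35,0,0,0,0,0,0],[0.35,0,0,0,0,0,0]],
  ],
)

```text
time: 11.88
position: [435.6, -199.0, 207.7]
eef_rot: [-0.0, 0.706, 0.708, -0.0]
ft_force: [-0.0, 0.7, 0.4]
grip_width: 0.351
gripper_force: 0.0
```

```bash
python3 -c "
from h import *
st();snap('wrist','w5')"
```

```text
t11.9 tcp [ 435.6 -199.   207.7] yaw_y0.1 F [-0.   0.7  0.4] q [-0.64 -0.14  2.07 -0.    1.21 -0.64] w0.35 g0
```

View pics/w5.png

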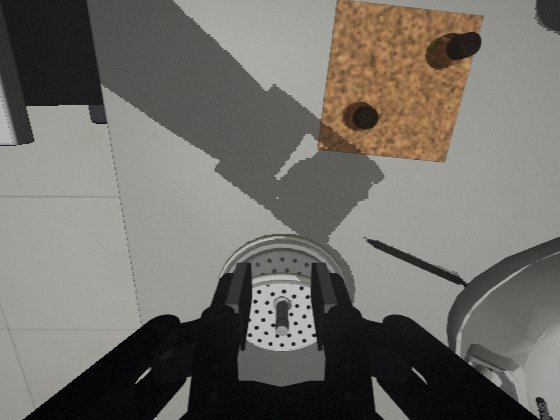

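The cartridge lies in the jar with its post top at about (282,330). The vial caps are at (465,45) and (364,118), and the pen is untouched.

Run:
```python
from h import *
p,im=load("w5")
g=cv2.cvtColor(im,cv2.COLOR_RGB2GRAY)
m=((g<38)*255).astype(np.uint8);m[:, :315]=0;m[165:]=0;m[:,490:]=0
n,l,s,c=cv2.connectedComponentsWithStats(m)
for i in range(1,n):
    if s[i,4]>60:
        print(s[i],c[i].round(1))
for uv,z in (((282,330),72),((282,305),72),((465,45),62),((364,118),62)): print(uv,onz(p,uv,z)[:2].round(1))
print(np.round(-p["R"].T@p["t"],1))
for j in range(296,340,4): print(j,g[j,270:296:2])
```

```text
[446  32  35  28 697] [462.8  45.4]
[353 106  25  23 430] [364.8 117.2]
(282, 330) [ 435.7 -341.4]
(282, 305) [ 435.6 -310.6]
(465, 45) [582.  -71.9]
(364, 118) [ 505.8 -128.4]
[ 434.5 -115.3  349.5]
296 [188 143 185 186 185 101  88 151 184 187 187  69  33]
300 [182 187 124 153 142 173 134  96 133 125 113 185 187]
304 [186 176 144 113  54  54  52  54  55  87  93 185 184]
308 [186 184 151  87  51  55  52  53  51  81 104 183 187]
312 [ 33  84 185  83  55  56  50  51  51 148 160 167 184]
316 [186 184 188  85  53  52  51  50  49 147 159 169 184]
320 [187 184 186  58  38  54  63  56  49 136 183 185 184]
324 [165  28  40  50  54  50  52  48  53  81 183 186  69]
328 [185 186 162  75 147 146 151 144 126  85 186 184 187]
332 [185 184 185 124 140 136 139 140 143 171 186 186 186]
336 [185 184 184  29  33 178 179 187 184  36  76 187 183]
```

In the tool's units: 35 mm is 7, 24 mm is 4.8.

>>> step_hand(
  offsets=[
    [[0.6,4.8,4.6,0,0,0,0],[0.6,4.8,4.6,0,0,0,0],[0.6,4.8,4.8,0,0,0,0],[0.6,0,0,7,0,0,0],[0.6,0,0,7,0,0,0],[0.6,0,0,7,0,0,0],[0.6,0,0,7,0,0,0],[0.6,0,0,5,0,0,0],[0.6,0,0,3,0,0,0],[0.6,0,0,1.6,0,0,0],[0.6,0,0,0,0,0,0],[0.6,0,0,0,0,0,0]],
  ],
)

```text
time: 12.93
position: [506.0, -127.9, 20.1]
eef_rot: [0.0, 0.707, 0.707, -0.0]
ft_force: [0.5, -0.1, 0.2]
grip_width: 0.6
gripper_force: 0.0
```

```bash
python3 -c "
from h import *
st()"
```

```text
t12.9 tcp [ 506.  -127.9   20.1] yaw_y-0.0 F [ 0.5 -0.1  0.2] q [-0.44  0.24  2.08 -0.    0.83 -0.44] w0.60 g0
```

In the tool's units: -20 mm is -4, -40 mm is -8.

>>> step_hand(
  offsets=[
    [[0.2,0,0,0,0,0,0],[0.2,0,0,0,0,0,0],[0.2,0,0,0,0,0,0],[0.2,0,0,0,0,0,0],[0.2,0,0,0,0,0,0],[0.2,0,0,-2,0,0,0],[0.2,0,0,-6,0,0,0],[0.2,0,0,-8,0,0,0],[0.2,0,0,-8,0,0,0],[0.2,0,0,-4,0,0,0],[0.2,0,0,0,0,0,0],[0.2,0,0,0,0,0,0]],
  ],
  squeeze=25,
)

```text
time: 13.93
position: [506.0, -127.0, 161.6]
eef_rot: [0.001, 0.707, 0.708, 0.0]
ft_force: [0.6, 0.7, -2.0]
grip_width: 0.298
gripper_force: 24.8
```

>>> step_hand(
  offsets=[
    [[0.2,-4,-1,0,0,0,0],[0.2,-6,-1.6,0,0,0,0],[0.2,-6,-1.6,0,0,0,0],[0.2,-6,-1.6,0,0,0,0],[0.2,-6,-1.6,0,0,0,0],[0.2,-6,-1.8,0,0,0,0],[0.2,-6,-1.8,0,0,0,0],[0.2,-6,-1.8,0,0,0,0],[0.2,-4,-1.2,0,0,0,0],[0.2,-0.4,0,0,0,0,0],[0.2,0,0,0,0,0,0],[0.2,0,0,0,0,0,0]],
  ],
)

```text
time: 14.93
position: [435.2, -377.5, 157.9]
eef_rot: [-0.002, 0.707, 0.707, 0.0]
ft_force: [0.5, 0.6, -0.5]
grip_width: 0.299
gripper_force: 24.8
```

>>> step_hand(
  offsets=[
    [[0.2,0,0,4,0,0,0],[0.2,0,0,5,0,0,0],[0.2,0,0,5,0,0,0],[0.2,0,0,4,0,0,0],[0.2,0,0,2.4,0,0,0],[0.2,0,0,1.6,0,0,0],[0.2,0,0,0,0,0,0],[0.2,0,0,0,0,0,0],[0.2,0,0,0,0,0,0]],
  ],
)

```text
time: 15.68
position: [436.7, -379.7, 51.5]
eef_rot: [0.001, 0.707, 0.708, -0.0]
ft_force: [-0.8, -0.1, -0.2]
grip_width: 0.296
gripper_force: 24.8
```

In the tool's units: 4 mm is 0.8.

>>> step_hand(
  offsets=[
    [[0.2,0,0,0.8,0,0,0],[0.2,0,0,0.8,0,0,0],[0.2,0,0,0,0,0,0],[0.2,0,0,0,0,0,0]],
  ],
)

```text
time: 16.02
position: [436.5, -379.8, 42.9]
eef_rot: [0.001, 0.707, 0.707, -0.0]
ft_force: [1.1, -1.3, 2.1]
grip_width: 0.295
gripper_force: 25.0
```

>>> step_hand(
  offsets=[
    [[0.2,0,0,0.4,0,0,0],[0.2,0,0,0,0,0,0],[0.2,0,0,0,0,0,0]],
  ],
)

```text
time: 16.27
position: [436.6, -380.1, 42.7]
eef_rot: [0.001, 0.707, 0.708, -0.0]
ft_force: [-1.6, 2.3, 12.0]
grip_width: 0.3
gripper_force: 25.8
```

>>> step_hand(
  offsets=[
    [[0.2,0,0,-0.3,0,0,0],[0.45,0,0,0,0,0,0],[0.45,0,0,0,0,0,0],[0.45,0,0,0,0,0,0],[0.45,0,0,-2,0,0,0],[0.45,0,0,-6,0,0,0],[0.45,0,0,-8,0,0,0],[0.45,0,0,-8,0,0,0],[0.45,0,0,-4,0,0,0],[0.6,6,2.8,0,0,0,0],[0.6,6,2.8,0,0,0,0],[0.6,6,3,0,0,0,0]],
  ],
)

```text
time: 17.27
position: [479.0, -288.5, 182.8]
eef_rot: [0.001, 0.707, 0.707, 0.0]
ft_force: [1.5, -0.1, -0.5]
grip_width: 0.597
gripper_force: 0.0
```

>>> step_hand(
  offsets=[
    [[0.6,6,3,0,0,0,0],[0.6,6,3,0,0,0,0],[0.6,6,3,0,0,0,0],[0.6,6,3,0,0,0,0],[0.6,6,3,0,0,0,0],[0.6,6,2.8,0,0,0,0],[0.6,6,3,0,0,0,0],[0.6,2,0,0,0,0,0],[0.6,0,0,0,0,0,0],[0.6,0,0,0,0,0,0]],
  ],
)

```text
time: 18.1
position: [582.1, -68.9, 181.5]
eef_rot: [-0.0, 0.706, 0.708, -0.0]
ft_force: [-0.3, -0.0, -0.2]
grip_width: 0.598
gripper_force: 0.0
```

Run:
```python
from h import *
st();p,im=snap("side","s6")
cv2.imwrite("pics/z6.png",cv2.resize(im[130:410,160:400],None,fx=2.1,fy=2.1,interpolation=cv2.INTER_CUBIC)[...,::-1])
```

```text
t18.1 tcp [582.1 -68.9 181.5] yaw_y0.1 F [-0.3 -0.  -0.2] q [-0.29  0.14  1.84 -0.    1.16 -0.29] w0.60 g0
```

View pics/z6.png

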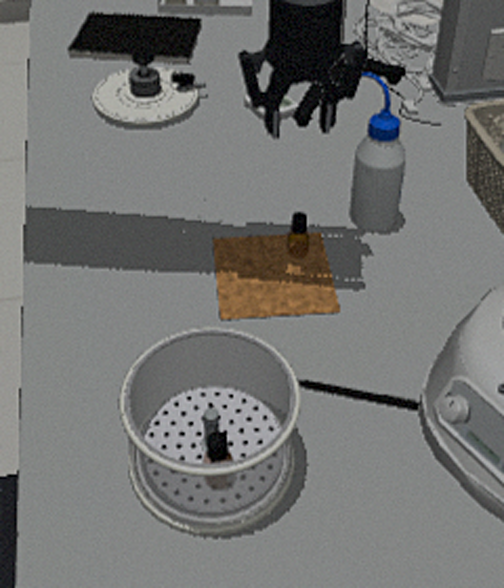

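The first vial stands upright in the jar. The second is on the mat, at crop (299,235), and the lid is still to the left.

In the tool's units: 35 mm is 7, 8 mm is 1.6.

>>> step_hand(
  offsets=[
    [[0.6,0,0.2,7,0,0,0],[0.6,0,0,7,0,0,0],[0.6,0,0,7,0,0,0],[0.6,0,0,6,0,0,0],[0.6,0,0,3.6,0,0,0],[0.6,0,0,1.6,0,0,0],[0.6,0,0,0,0,0,0],[0.6,0,0,0,0,0,0]],
  ],
)

```text
time: 18.82
position: [583.9, -70.1, 21.2]
eef_rot: [0.0, 0.707, 0.707, 0.0]
ft_force: [0.6, 0.5, -0.2]
grip_width: 0.6
gripper_force: 0.0
```

>>> step_hand(
  offsets=[
    [[0.2,0,0,0,0,0,0],[0.2,0,0,0,0,0,0],[0.2,0,0,0,0,0,0],[0.2,0,0,0,0,0,0],[0.2,0,0,0,0,0,0],[0.2,0,0,0,0,0,0],[0.2,0,0,0,0,0,0]],
  ],
  squeeze=25,
)

```text
time: 19.4
position: [585.3, -69.4, 22.8]
eef_rot: [0.002, 0.707, 0.708, 0.001]
ft_force: [-0.3, -0.3, 6.4]
grip_width: 0.294
gripper_force: 24.7
```

```bash
python3 -c "
from h import *
st()"
```

```text
t19.4 tcp [585.3 -69.4  22.8] yaw_y0.1 F [-0.3 -0.3  6.4] q [-0.29  0.36  1.91 -0.    0.87 -0.29] w0.29 g25
```

>>> step_hand(
  offsets=[
    [[0.2,0,0,-2,0,0,0],[0.2,0,0,-6,0,0,0],[0.2,0,0,-8,0,0,0],[0.2,0,0,-8,0,0,0],[0.2,0,0,-4,0,0,0],[0.2,-4,-2.4,0,0,0,0],[0.2,-6,-3.8,0,0,0,0],[0.2,-6,-3.8,0,0,0,0],[0.2,-6,-3.8,0,0,0,0],[0.2,-6,-3.8,0,0,0,0],[0.2,-6,-3.8,0,0,0,0],[0.2,-6,-3.8,0,0,0,0]],
  ],
)

```text
time: 20.4
position: [456.4, -269.7, 160.8]
eef_rot: [-0.0, 0.707, 0.708, 0.0]
ft_force: [-0.0, 0.6, -1.1]
grip_width: 0.291
gripper_force: 24.8
```

>>> step_hand(
  offsets=[
    [[0.2,-4,-2.6,0,0,0,0],[0.2,-2.6,-1.8,0,0,0,0],[0.2,0,0,0,0,0,0],[0.2,0,0,0,0,0,0],[0.2,0,0,0,0,0,0],[0.2,0,0,0,0,0,0]],
  ],
)

```text
time: 20.9
position: [436.2, -301.0, 160.5]
eef_rot: [-0.0, 0.706, 0.708, 0.0]
ft_force: [-0.5, -0.5, -0.9]
grip_width: 0.292
gripper_force: 24.8
```

```bash
python3 -c "
from h import *
st()"
```

```text
t20.9 tcp [ 436.2 -301.   160.5] yaw_y0.1 F [-0.5 -0.5 -0.9] q [-0.8   0.04  1.99  0.    1.11 -0.8 ] w0.29 g25
```

In the tool's units: 12 mm is 2.4, 25 mm is 5.

>>> step_hand(
  offsets=[
    [[0.2,-0.2,0,4,0,0,0],[0.2,0,0,5,0,0,0],[0.2,0,0,5,0,0,0],[0.2,0,0,4,0,0,0],[0.2,0,0,2.4,0,0,0],[0.2,0,0,1.2,0,0,0],[0.2,0,0,0,0,0,0],[0.2,0,0,0,0,0,0],[0.2,0,0,0,0,0,0]],
  ],
)

```text
time: 21.65
position: [436.8, -303.8, 54.0]
eef_rot: [0.001, 0.707, 0.708, -0.0]
ft_force: [0.1, 0.6, -0.5]
grip_width: 0.292
gripper_force: 24.8
```

>>> step_hand(
  offsets=[
    [[0.2,0,0,0.6,0,0,0],[0.2,0,0,0.4,0,0,0],[0.2,0,0,0,0,0,0],[0.2,0,0,0,0,0,0]],
  ],
)

```text
time: 21.98
position: [435.8, -303.1, 47.6]
eef_rot: [0.0, 0.707, 0.707, 0.0]
ft_force: [-0.6, 0.0, -0.0]
grip_width: 0.294
gripper_force: 24.8
```

In the tool's units: 2 mm is 0.4.

>>> step_hand(
  offsets=[
    [[0.2,0,0,0.4,0,0,0],[0.2,0,0,0.4,0,0,0],[0.2,0,0,0,0,0,0],[0.2,0,0,0,0,0,0]],
  ],
)

```text
time: 22.32
position: [435.9, -303.3, 43.8]
eef_rot: [0.0, 0.707, 0.707, -0.0]
ft_force: [-0.2, 0.6, 2.4]
grip_width: 0.292
gripper_force: 25.1
```

The manual's scale: shifts go in units of 5 mm and turns go in units of 0.05 rad. Converting my numbers, -40 mm is -8, -30 mm is -6.

>>> step_hand(
  offsets=[
    [[0.2,0,0,-0.3,0,0,0],[0.45,0,0,0,0,0,0],[0.45,0,0,0,0,0,0],[0.45,0,0,0,0,0,0],[0.45,0,0,-2,0,0,0],[0.45,0,0,-6,0,0,0],[0.45,0,0,-8,0,0,0],[0.45,0,0,-8,0,0,0],[0.45,0,0,-8,0,0,0],[0.6,3,3,-6,0,0,0],[0.6,6,3,0,0,0,0],[0.6,0,0,0,0,0,0]],
  ],
)

```text
time: 23.32
position: [468.4, -255.7, 239.3]
eef_rot: [0.003, 0.706, 0.708, 0.001]
ft_force: [-0.0, 0.1, -1.1]
grip_width: 0.6
gripper_force: 0.0
```

>>> step_hand(
  offsets=[
    [[1,0,0,0,0,0,-2.4],[1,0,0,0,0,0,-2.4],[1,0,0,0,0,0,-2.4],[1,0,0,0,0,0,-2.4],[1,0,0,0,0,0,-2.4],[1,0,0,0,0,0,-2.4],[1,0,0,0,0,0,-2.4],[1,0,0,0,0,0,-2.4],[1,0,0,0,0,0,-2.4],[1,0,0,0,0,0,-2.4],[1,0,0,0,0,0,-2.4],[1,0,0,0,0,0,-2.4]],
  ],
)

```text
time: 24.32
position: [465.1, -257.9, 234.7]
eef_rot: [-0.001, 0.062, 0.998, 0.0]
ft_force: [0.1, -0.0, -0.4]
grip_width: 1.002
gripper_force: 0.0
```

>>> step_hand(
  offsets=[
    [[1,0,0,0,0,0,-2.4],[1,0,0,0,0,0,-0.2],[1,0,6,0,0,0,0],[1,0,7,0,0,0,0],[1,0,7,0,0,0,0],[1,0,7,0,0,0,0],[1,0,7,0,0,0,0],[1,0,7,0,0,0,0],[1,0,7,0,0,0,0],[1,0,7,0,0,0,0],[1,0,7,0,0,0,0],[1,0,7,0,0,0,0]],
  ],
)

```text
time: 25.32
position: [465.0, 88.5, 235.0]
eef_rot: [-0.0, 0.001, 1.0, -0.0]
ft_force: [0.9, 0.6, -0.1]
grip_width: 0.996
gripper_force: 0.0
```

>>> step_hand(
  offsets=[
    [[1,0,7,0,0,0,0],[1,0,7,0,0,0,0],[1,1,7,0,0,0,0],[1,2,7,0,0,0,0],[1,2,7,0,0,0,0],[1,3,7,0,0,0,0],[1,3,5,0,0,0,0],[1,0,0,0,0,0,0],[1,0,0,0,0,0,0],[1,0,0,0,0,0,0]],
  ],
)

```text
time: 26.15
position: [410.6, 321.5, 234.8]
eef_rot: [-0.0, 0.0, 1.0, -0.0]
ft_force: [0.2, 0.2, 0.5]
grip_width: 1.002
gripper_force: 0.0
```

Run:
```python
from h import *
st();_,a=snap("wrist","w7");p,im=snap("side","s7")
b=cv2.resize(im[270:400,200:320],(300,325),interpolation=cv2.INTER_CUBIC);b=cv2.copyMakeBorder(b,0,95,0,0,cv2.BORDER_CONSTANT)
c=np.hstack([a[:,80:],b]);cv2.imwrite("pics/z7.png",c[...,::-1])
```

```text
t26.1 tcp [410.6 321.5 234.8] yaw_y90.0 F [0.2 0.2 0.5] q [ 0.47 -0.06  1.95 -0.    1.25 -1.1 ] w1.00 g0
```

View pics/z7.png

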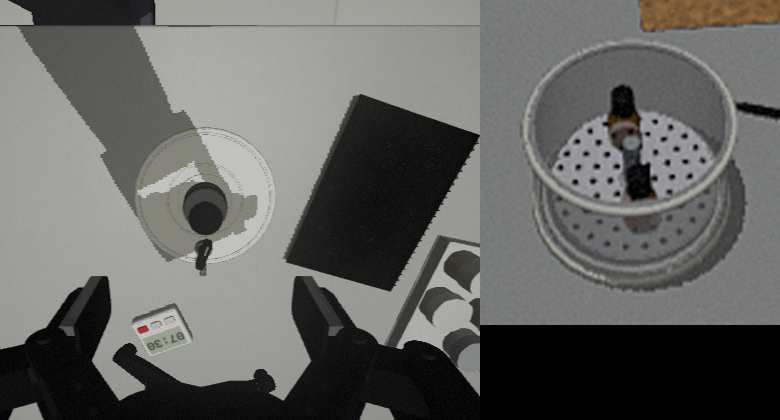

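Both vials stand upright in the jar. On the lid, the plunger head is at image (285,217), the bar runs from (290,240) to (280,268) and the nipple is at (283,274).

Run:
```python
from h import *
p,im=load("w7")
g=cv2.cvtColor(im,cv2.COLOR_RGB2GRAY)
m=((g<32)*255).astype(np.uint8);m[:180]=0;m[290:]=0;m[:,:255]=0;m[:,320:]=0
n,l,s,c=cv2.connectedComponentsWithStats(m)
for i in range(1,n):
    if s[i,4]>40: print(s[i],c[i].round(1), cv2.fitEllipse(np.argwhere(l==i)[:,::-1].astype(np.float32)))
for k,uv,z in (("pl",(285,218),81.5),("b1",(290,240),43.5),("b2",(280,268),43.5),("nip",(283,274),28)): print(k,onz(p,uv,z)[:2].round(1))
cv2.imwrite("pics/z8.png",cv2.resize(im[120:290,205:365],None,fx=3.5,fy=3.5,interpolation=cv2.INTER_CUBIC)[...,::-1])
```

```text
[269 205  10  20  51] [272.4 213.9] ((273.0382385253906, 214.11099243164062), (5.557209014892578, 17.568571090698242), 19.871490478515625)
pl [432.8 324.9]
b1 [473.1 331.1]
b2 [508.8 319.7]
nip [525.6 323.3]
```

View pics/z8.png

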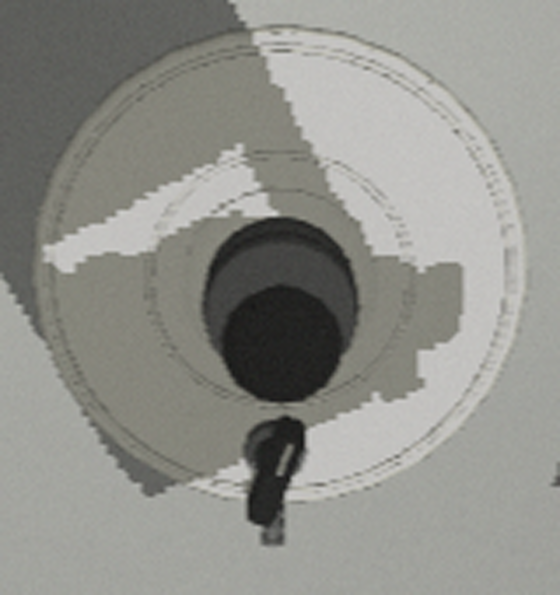

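>>> step_hand(
  offsets=[
    [[1,-4.6,0.6,0,0,0,0],[1,0,0,7,0,0,0],[1,0,0,7,0,0,0],[1,0,0,7,0,0,0],[1,0,0,7,0,0,0],[1,0,0,6,0,0,0],[1,0,0,4,0,0,0],[1,0,0,3,0,0,0],[1,0,0,0,0,0,0],[1,0,0,0,0,0,0],[1,0,0,0,0,0,0]],
  ],
)

```text
time: 27.17
position: [435.0, 324.8, 31.2]
eef_rot: [0.001, 0.001, 1.0, 0.0]
ft_force: [-0.3, -0.2, 0.4]
grip_width: 0.997
gripper_force: 0.0
```

```bash
python3 -c "
from h import *
st()"
```

```text
t27.2 tcp [435.  324.8  31.2] yaw_y89.9 F [-0.3 -0.2  0.4] q [ 0.45  0.26  2.02 -0.    0.86 -1.12] w1.00 g0
```

>>> step_hand(
  offsets=[
    [[1,0.2,0,1.4,0,0,0],[1,0,0,1.4,0,0,0],[1,0,0,0,0,0,0],[0.3,0,0,0,0,0,0],[0.3,0,0,0,0,0,0],[0.3,0,0,0,0,0,0],[0.3,0,0,0,0,0,0],[0.3,0,0,0,0,0,0],[0.3,0,0,0,0,0,0],[0.3,0,0,0,0,0,0]],
  ],
  squeeze=80,
)

```text
time: 28.0
position: [433.2, 325.5, 16.7]
eef_rot: [0.001, -0.0, 1.0, 0.001]
ft_force: [-0.6, 0.7, 4.0]
grip_width: 0.546
gripper_force: 83.0
```

```bash
python3 -c "
from h import *
st()"
```

```text
t28.0 tcp [433.2 325.5  16.7] yaw_y90.0 F [-0.6  0.7  4. ] q [ 0.46  0.28  2.03  0.    0.83 -1.11] w0.55 g83
```

>>> step_hand(
  offsets=[
    [[0.3,0,0,-2,0,0,0],[0.3,0,0,-5,0,0,0],[0.3,0,0,-7,0,0,0],[0.3,0,0,-7,0,0,0],[0.3,0,0,-7,0,0,0],[0.3,0,0,-5,0,0,0],[0.3,-1,-2,0,0,0,0],[0.3,-1,-4,0,0,0,0],[0.3,-1,-6,0,0,0,0],[0.3,-1,-6,0,0,0,0],[0.3,0,-6,0,0,0,0],[0.3,0,-6,0,0,0,0]],
  ],
)

```text
time: 29.0
position: [450.6, 172.6, 177.7]
eef_rot: [-0.003, -0.0, 1.0, -0.001]
ft_force: [1.2, 0.0, -4.6]
grip_width: 0.543
gripper_force: 83.5
```

>>> step_hand(
  offsets=[
    [[0.3,0,-6,0,0,0,0],[0.3,0,-6,0,0,0,0],[0.3,0,-6,0,0,0,0],[0.3,0,-6,0,0,0,0],[0.3,0,-6,0,0,0,0],[0.3,0,-6,0,0,0,0],[0.3,0,-6,0,0,0,0],[0.3,0,-6,0,0,0,0],[0.3,0,-6,0,0,0,0],[0.3,0,-6,0,0,0,0],[0.3,0,-6,0,0,0,0],[0.3,0,-6,0,0,0,0]],
  ],
)

```text
time: 30.0
position: [450.1, -186.0, 177.8]
eef_rot: [-0.003, 0.0, 1.0, 0.001]
ft_force: [0.4, -0.1, -4.2]
grip_width: 0.545
gripper_force: 83.5
```

>>> step_hand(
  offsets=[
    [[0.3,0,-6,0,0,0,0],[0.3,1,-6,0,0,0,0],[0.3,1,-6,0,0,0,0],[0.3,1,-4,0,0,0,0],[0.3,0.4,-2,0,0,0,0],[0.3,0,-1,0,0,0,0],[0.3,0,0,0,0,0,0],[0.3,0,0,0,0,0,0],[0.3,0,0,0,0,0,0],[0.3,0,0,0,0,0,0]],
  ],
)

```text
time: 30.83
position: [435.9, -308.8, 180.7]
eef_rot: [-0.0, -0.001, 1.0, 0.0]
ft_force: [-0.6, -0.2, -4.4]
grip_width: 0.54
gripper_force: 83.6
```

Run:
```python
from h import *
st()
```

```text
t30.8 tcp [ 435.9 -308.8  180.7] yaw_y90.1 F [-0.6 -0.2 -4.4] q [-0.81  0.02  1.97  0.    1.15 -2.38] w0.54 g84
```

In the tool's units: -16 mm is -3.2, 20 mm is 4.

>>> step_hand(
  offsets=[
    [[0.3,0,-3,0,0,0,0],[0.3,0,-3.2,0,0,0,0],[0.3,0,0,3,0,0,0],[0.3,0,0,4,0,0,0],[0.3,0,0,3,0,0,0],[0.3,0,0,1.2,0,0,0],[0.3,0,0,0,0,0,0],[0.3,0,0,0,0,0,0],[0.3,0,0,0,0,0,0]],
  ],
)

```text
time: 31.58
position: [436.5, -342.1, 126.4]
eef_rot: [0.001, -0.0, 1.0, -0.001]
ft_force: [0.9, 1.0, -4.8]
grip_width: 0.542
gripper_force: 83.7
```

Run:
```python
from h import *
st();p,a=snap("side","s8")
cv2.imwrite("pics/z9.png",cv2.resize(a[210:380,180:340],None,fx=3.5,fy=3.5,interpolation=cv2.INTER_CUBIC)[...,::-1])
```

```text
t31.6 tcp [ 436.5 -342.1  126.4] yaw_y90.0 F [ 0.9  1.  -4.8] q [-0.85  0.13  1.96 -0.    1.05 -2.42] w0.54 g84
```

View pics/z9.png

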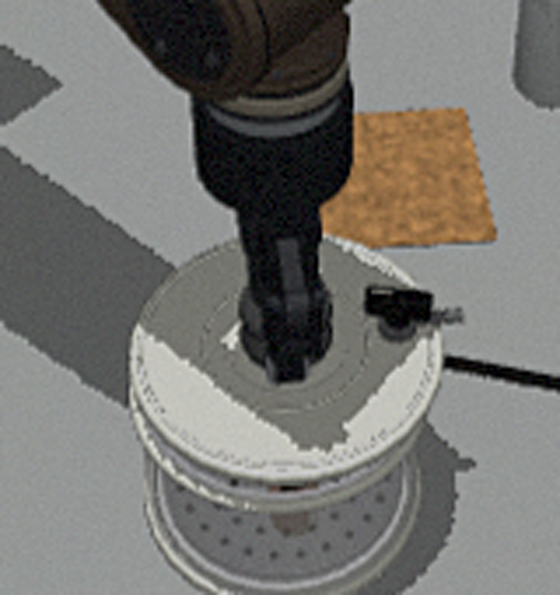

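The lid is over the jar, with flange columns 131–443 in the crop; I'll check the centring numerically.

Run:
```python
from h import *
p,a=load("s8")
def ext(c,z,r):
    q=np.array([proj(p,[c[0]+r*np.cos(t),c[1]+r*np.sin(t),z]) for t in np.linspace(0,6.283,400)]);return q.min(0).round(1),q.max(0).round(1)
print(ext((436.5,-342.1),125.7,84),ext((436.5,-342.1),117.7,84),"obs",180+131/3.5,180+443/3.5, 210+230/3.5,210+480/3.5)
g=cv2.cvtColor(a,cv2.COLOR_RGB2GRAY)
for r in (308,312,316): print(r,g[r,210:226],g[r,296:314])
print(g[335:362,262])
```

```text
(array([214.2, 274.1]), array([304.6, 345.6])) (array([214.6, 276.9]), array([304.4, 348.4])) obs 217.42857142857144 306.57142857142856 275.7142857142857 347.1428571428571
308 [ 86  87  84  89  86  86  76 124 198 182 181 193 198 199 197 203] [122 118 105 196 201 203 164 193 204 196 133 143 152 151 153 152 148 148]
312 [ 88  92  91  87  86  89  60 139 197 127 135 195 198 198 193 195] [195 202 194 195 195 201 146 189 204 206 113  20   0   6  30  32  61  94]
316 [ 82  90  86  81  95  84  79 154 196 166 191 150 192 198 190 198] [191 196 197 196 201 150 192 173 197 170 136 161 169 121 108 107  97  97]
[207 203 196 199 194 199 183 163 197 194 198 173 114  84   9  94 152 132
 113 128 127  97  80  86  89  84  67]
```

Run:
```python
from h import *
p,a=load("w7")
for r0 in (84,):
  for c in ((433.2,325.5),(437,325)):
    q=np.array([proj(p,[c[0]+84*np.cos(t),c[1]+84*np.sin(t),16]) for t in np.linspace(0,6.283,400)]);print(c,q.min(0).round(1),q.max(0).round(1))
print("obs",205+34/3.5,205+526/3.5,120+25/3.5,120+500/3.5)
```

```text
(433.2, 325.5) [213.1 125.2] [356.7 263.3]
(437, 325) [212.9 128.8] [356.  265.9]
obs 214.71428571428572 355.2857142857143 127.14285714285714 262.8571428571429
```

>>> step_hand(
  offsets=[
    [[0.3,0.4,0.2,1,0,0,0],[0.3,0,0,1,0,0,0],[0.3,0,0,1,0,0,0],[0.3,0,0,0.6,0,0,0],[0.3,0,0,0,0,0,0],[0.3,0,0,0,0,0,0],[0.3,0,0,0,0,0,0]],
  ],
)

```text
time: 32.22
position: [433.9, -340.7, 108.7]
eef_rot: [-0.0, -0.0, 1.0, -0.0]
ft_force: [-3.3, -0.8, 5.9]
grip_width: 0.543
gripper_force: 84.6
```

In the tool's units: 1 mm is 0.2, 1.5 mm is 0.3.

>>> step_hand(
  offsets=[
    [[0.3,0.2,0,0,0,0,0],[0.3,0,0,0.3,0,0,0],[0.3,0,0,0,0,0,0],[0.3,0,0,0,0,0,0]],
  ],
)

```text
time: 32.55
position: [433.8, -340.8, 108.7]
eef_rot: [0.001, 0.0, 1.0, -0.0]
ft_force: [-3.3, 3.6, 12.6]
grip_width: 0.541
gripper_force: 85.4
```

```bash
python3 -c "
from h import *
st()"
```

```text
t32.5 tcp [ 433.8 -340.8  108.7] yaw_y90.0 F [-3.3  3.6 12.6] q [-0.85  0.15  1.98  0.    1.01 -2.42] w0.54 g85
```

>>> step_hand(
  offsets=[
    [[0.3,0,0,-0.3,0,0,0],[0.3,0,0,0,0,0,0],[1,0,0,0,0,0,0],[1,0,0,0,0,0,0],[1,0,0,0,0,0,0],[1,0,0,0,0,0,0],[1,0,0,0,0,0,0],[1,0,0,-3,0,0,0],[1,0,0,-7,0,0,0],[1,0,0,-8,0,0,0],[1,0,0,-8,0,0,0],[1,0,0,0,0,0,0]],
  ],
)

```text
time: 33.55
position: [435.9, -343.5, 247.2]
eef_rot: [0.006, -0.0, 1.0, -0.006]
ft_force: [0.9, -0.6, 1.8]
grip_width: 1.002
gripper_force: 0.0
```

>>> step_hand(
  offsets=[
    [[1,0,0,-4,0,0,0],[1,2,0,0,0,0,0],[1,0,0,0,0,0,0],[1,0,0,0,0,0,0],[1,0,0,0,0,0,0]],
  ],
)

```text
time: 33.97
position: [422.0, -339.5, 255.1]
eef_rot: [-0.001, 0.0, 1.0, 0.001]
ft_force: [-0.0, 0.3, -0.0]
grip_width: 1.0
gripper_force: 0.0
```

Run:
```python
from h import *
st();_,a=snap("wrist","w9");p,im=snap("side","s9")
b=cv2.resize(im[250:400,190:340],(390,390),interpolation=cv2.INTER_CUBIC)
w=cv2.resize(a[90:290,180:380],(400,400),interpolation=cv2.INTER_CUBIC)[:390]
cv2.imwrite("pics/z10.png",np.hstack([w,b])[...,::-1])
```

```text
t34.0 tcp [ 422.  -339.5  255.1] yaw_y90.0 F [-0.   0.3 -0. ] q [-0.86 -0.03  1.88  0.    1.29 -2.44] w1.00 g0
```

View pics/z10.png

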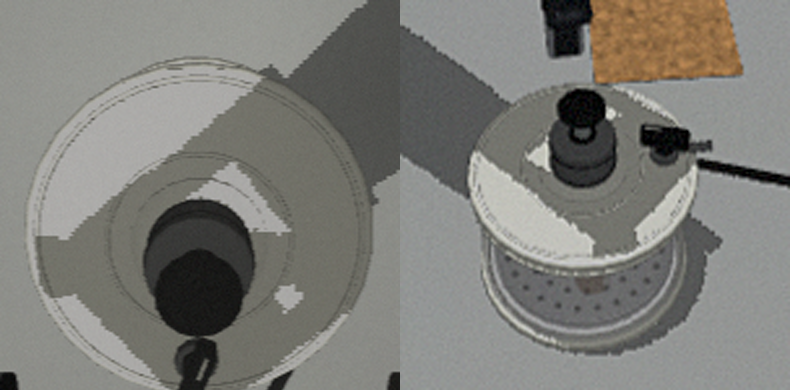

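The lid sits flat on the rim, with the plunger head at image (279.5,236). Next I'll get the vent bar numerically.

Run:
```python
from h import *
p,im=load("w9");g=cv2.cvtColor(im,cv2.COLOR_RGB2GRAY)
print("pl",onz(p,(279.5,236),173.5).round(1))
for z in (108,):
    for c in ((435,-341),(438,-341)):
        q=np.array([proj(p,[c[0]+84*np.cos(t),c[1]+84*np.sin(t),z]) for t in np.linspace(0,6.283,400)]);print(c,q.min(0).round(1),q.max(0).round(1))
print("obs l/r",180+26/2,180+372/2,"top",90+57/2)
print("pred vent",proj(p,[495,-342,135.5]))
m=((g<40)*255).astype(np.uint8)[255:300,262:300]
for r in m[::1]: print("".join("#" if v else "." for v in r))
```

```text
pl [ 432.5 -341.   173.5]
(435, -341) [191.  119.6] [368.1 288.1]
(438, -341) [191.2 123.2] [367.8 290.6]
obs l/r 193.0 366.0 top 118.5
pred vent [278.60100464 281.81779224]
.......#####################..........
........##################............
............###########...............
................#.....................
..................###.................
............############..............
...........##############.............
..........###..###########............
........###.....##########............
.......##......###########............
.......#.......###########............
.............#############............
...........###############............
..........################............
..........##########..####............
.........###########...###............
.........##########...####............
.........##########...###.............
.........#########....###.............
.........#########...###..............
.........########....###..............
.........########...####..............
..........#######...###...............
..........######....###...............
..........######...###................
.........########..###................
.........############.................
........#############.................
........############..................
........############..................
.......#############..................
.......############...................
.......############...................
.......############...................
.......############...................
.......############...................
......############....................
......############....................
......###########.#...................
......##########..#...................
.......#########..#...................
........#######.......................
...........###........................
......................................
......................................
```

Run:
```python
from h import *
p,im=load("w9")
a=onz(p,(283,260.5),135.5)[:2];b=onz(p,(273.5,296.5),135.5)[:2]
d=b-a;print(a.round(1),b.round(1),((a+b)/2).round(1),np.hypot(*d).round(1),np.degrees(np.arctan2(d[1],d[0])).round(1))
```

```text
[ 472.9 -337.9] [ 510.9 -346.9] [ 491.9 -342.4] 39.0 -13.2
```

In the tool's units: -36 mm is -7.2, 10 mm is 2, 0.12 rad is 2.4.

>>> step_hand(
  offsets=[
    [[0.3,-7,-0.3,0,0,0,0],[0.3,-7.2,-0.3,0,0,0,0],[0.3,0,0,0,0,0,2.4],[0.3,0,0,0,0,0,2.4],[0.3,0,0,6,0,0,0],[0.3,0,0,7,0,0,0],[0.3,0,0,6,0,0,0],[0.3,0,0,2,0,0,0],[0.3,0,0,0,0,0,0],[0.3,0,0,0,0,0,0],[0.3,0,0,0,0,0,0],[0.3,0,0,0,0,0,0]],
  ],
)

```text
time: 35.07
position: [495.0, -344.2, 154.8]
eef_rot: [0.002, 0.12, 0.993, -0.001]
ft_force: [0.0, -0.2, -0.3]
grip_width: 0.299
gripper_force: 0.0
```

```bash
python3 -c "
from h import *
st()"
```

```text
t35.1 tcp [ 495.  -344.2  154.8] yaw_y76.3 F [ 0.  -0.2 -0.3] q [-0.78  0.2   1.83  0.    1.11 -2.11] w0.30 g0
```

In the tool's units: 2 mm is 0.4, 15 mm is 3.

>>> step_hand(
  offsets=[
    [[0.3,0.4,0.3,3,0,0,0],[0.3,0,0,3,0,0,0],[0.3,0,0,1.4,0,0,0],[0.3,0,0,0.8,0,0,0],[0.3,0,0,0,0,0,0],[0.3,0,0,0,0,0,0]],
  ],
)

```text
time: 35.57
position: [492.6, -341.5, 111.9]
eef_rot: [0.001, 0.12, 0.993, -0.0]
ft_force: [0.3, -0.2, -0.5]
grip_width: 0.304
gripper_force: 0.0
```

>>> step_hand(
  offsets=[
    [[0,0,0,0,0,0,0],[0,0,0,0,0,0,0],[0,0,0,0,0,0,0],[0,0,0,0,0,0,0],[0,0,0,0,0,0,0]],
  ],
  squeeze=25,
)

```text
time: 35.98
position: [492.8, -341.5, 112.2]
eef_rot: [0.001, 0.12, 0.993, -0.001]
ft_force: [-0.5, 1.0, 4.7]
grip_width: 0.228
gripper_force: 24.8
```

```bash
python3 -c "
from h import *
st()"
```

```text
t36.0 tcp [ 492.8 -341.5  112.2] yaw_y76.3 F [-0.5  1.   4.7] q [-0.78  0.25  1.86  0.    1.04 -2.11] w0.23 g25
```

In the tool's units: -8 mm is -1.6.

>>> step_hand(
  offsets=[
    [[0.3,0,0,0,0,0,0],[0.3,0,0,0,0,0,0],[0.3,0,0,-1.6,0,0,0],[0.3,0,0,0,0,0,0],[0.3,0,0,0,0,0,0],[0.3,0,0,0,0,0,0]],
  ],
)

```text
time: 36.48
position: [492.2, -341.2, 119.1]
eef_rot: [0.0, 0.12, 0.993, -0.0]
ft_force: [-1.3, -1.3, 0.2]
grip_width: 0.298
gripper_force: 0.0
```

>>> step_hand(
  offsets=[
    [[0,0,0,0,0,0,0],[0,0,0,0,0,0,0],[0,0,0,0,0,0,0],[0,0,0,0,0,0,0],[0,0,0,0,0,0,0]],
  ],
  squeeze=25,
)

```text
time: 36.9
position: [492.1, -341.1, 118.9]
eef_rot: [-0.0, 0.12, 0.993, 0.0]
ft_force: [0.2, -0.4, -0.2]
grip_width: 0.114
gripper_force: 29.9
```

```bash
python3 -c "
from h import *
st()"
```

```text
t36.9 tcp [ 492.1 -341.1  118.9] yaw_y76.3 F [ 0.2 -0.4 -0.2] q [-0.78  0.24  1.85 -0.    1.05 -2.11] w0.11 g30
```

In the tool's units: 0.1 rad is 2.

>>> step_hand(
  offsets=[
    [[0,0,0,0,0,0,2],[0,0,0,0,0,0,2],[0,0,0,0,0,0,2],[0,0,0,0,0,0,2],[0,0,0,0,0,0,2],[0,0,0,0,0,0,2],[0,0,0,0,0,0,2],[0,0,0,0,0,0,2],[0,0,0,0,0,0,2],[0,0,0,0,0,0,2],[0,0,0,0,0,0,2],[0,0,0,0,0,0,2]],
  ],
)

```text
time: 37.9
position: [493.8, -341.1, 119.2]
eef_rot: [0.002, 0.661, 0.75, 0.001]
ft_force: [6.6, 0.7, -0.4]
grip_width: 0.111
gripper_force: 29.8
```

```bash
python3 -c "
from h import *
st();print(ctrl.get_obs()['wrist_torque'])"
```

```text
t37.9 tcp [ 493.8 -341.1  119.2] yaw_y7.2 F [ 6.6  0.7 -0.4] q [-0.77  0.24  1.85  0.    1.05 -0.9 ] w0.11 g30
[ 0.07082218 -0.94251535  0.04033784]
```

>>> step_hand(
  offsets=[
    [[0,0,0,0,0,0,1],[0,0,0,0,0,0,1],[0,0,0,0,0,0,0.6],[0,0,0,0,0,0,0]],
  ],
)

```text
time: 38.23
position: [494.5, -341.0, 119.5]
eef_rot: [0.003, 0.707, 0.707, 0.002]
ft_force: [6.9, 0.2, -1.4]
grip_width: 0.109
gripper_force: 29.7
```

```bash
python3 -c "
from h import *
st();print(ctrl.get_obs()['wrist_torque'])"
```

```text
t38.2 tcp [ 494.5 -341.   119.5] yaw_y-0.0 F [ 6.9  0.2 -1.4] q [-0.77  0.24  1.85  0.    1.05 -0.78] w0.11 g30
[ 0.13208538 -1.03423136 -0.01805788]
```

>>> step_hand(
  offsets=[
    [[0,0,0.4,0,0,0,0.6],[0,0,0,0,0,0,0],[0,0,0,0,0,0,0]],
  ],
)

```text
time: 38.48
position: [494.9, -340.9, 118.9]
eef_rot: [0.001, 0.717, 0.697, 0.001]
ft_force: [3.4, 1.5, -1.5]
grip_width: 0.109
gripper_force: 29.8
```

```bash
python3 -c "
from h import *
st();print(ctrl.get_obs()['wrist_torque'])"
```

```text
t38.5 tcp [ 494.9 -340.9  118.9] yaw_y-1.6 F [ 3.4  1.5 -1.5] q [-0.77  0.24  1.85  0.    1.05 -0.74] w0.11 g30
[ 0.13797089 -0.62549726  0.05720719]
```

>>> step_hand(
  offsets=[
    [[0,0,0,0,0,0,0.6],[0,0,0,0,0,0,0.4],[0,0,0,0,0,0,0],[0,0,0,0,0,0,0]],
  ],
)

```text
time: 38.82
position: [494.9, -341.5, 119.2]
eef_rot: [0.001, 0.734, 0.679, 0.0]
ft_force: [4.1, -1.0, -2.3]
grip_width: 0.109
gripper_force: 29.9
```

```bash
python3 -c "
from h import *
st();print(ctrl.get_obs()['wrist_torque'])"
```

```text
t38.8 tcp [ 494.9 -341.5  119.2] yaw_y-4.4 F [ 4.1 -1.  -2.3] q [-0.77  0.24  1.85  0.    1.05 -0.7 ] w0.11 g30
[-0.19190289 -0.90812146  0.37969601]
```

In the tool's units: -40 mm is -8, -30 mm is -6, -0.08 rad is -1.6.

>>> step_hand(
  offsets=[
    [[0.3,0,0,0,0,0,0],[0.3,0,0,0,0,0,0],[0.3,0,0,0,0,0,0],[0.3,0,0,-2,0,0,0],[0.3,0,0,-6,0,0,0],[0.3,0,0,-8,0,0,-1.6],[0.3,0,0,-2,0,0,0],[0,0,-6,0,0,0,0],[0,0,-6,0,0,0,0],[0,0,0,0,0,0,0],[0,0,0,0,0,0,0],[0,0,0,0,0,0,0]],
  ],
  squeeze=40,
)

```text
time: 39.82
position: [434.0, -341.3, 209.2]
eef_rot: [-0.0, 0.707, 0.707, -0.0]
ft_force: [-0.6, -0.0, -0.3]
grip_width: -0.0
gripper_force: 0.0
```

```bash
python3 -c "
from h import *
st();p,im=snap('side','s10');p,im=snap('top','t10')
"
```

```text
t39.8 tcp [ 434.  -341.3  209.2] yaw_y-0.0 F [-0.6 -0.  -0.3] q [-0.85  0.04  1.9  -0.    1.2  -0.85] w-0.00 g0
```

Run:
```python
from h import *
p,a=snap("wrist","w11");q,s=load("s10")
for X in ([495,-342,135.5],[435,-341,173.5],[528,-343,120]): print(proj(p,X).round(),proj(q,X).round())
u,v=proj(p,[480,-342,135.5]).astype(int);u=np.clip(u,70,490);v=np.clip(v,70,350)
w=cv2.resize(a[v-70:v+70,u-70:u+70],(420,420),interpolation=cv2.INTER_CUBIC);print("crop origin",u-70,v-70)
b=cv2.resize(s[250:360,230:330],(380,418),interpolation=cv2.INTER_CUBIC);b=cv2.copyMakeBorder(b,0,2,0,0,cv2.BORDER_CONSTANT)
cv2.imwrite("pics/z11.png",np.hstack([w,b])[...,::-1])
```

```text
[366. 226.] [290. 299.]
[283. 247.] [258. 289.]
[404. 220.] [307. 302.]
crop origin 275 155
```

View pics/z11.png

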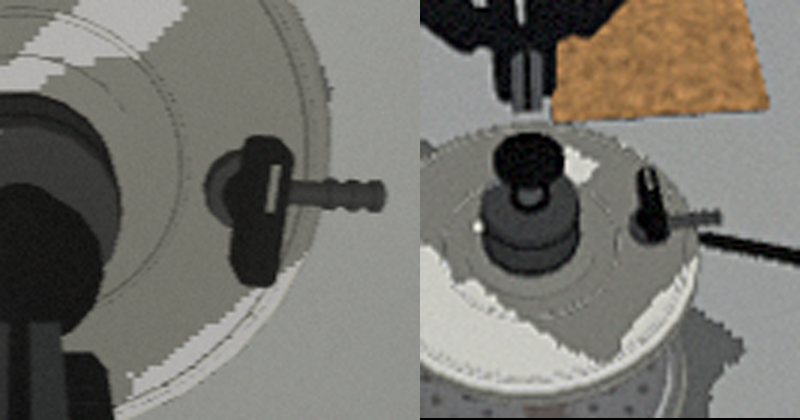

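The bar stands across the nipple, with ends at crop (268,138) and (255,285). I'll check its angle against the nipple direction, from (300,193) to (385,196).

Run:
```python
from h import *
p,a=load("w11")
f=lambda x,y,z:onz(p,(275+x/3,155+y/3),z)[:2]
d=f(253,285,135.5)-f(268,137,135.5);print(np.degrees(np.arctan2(d[1],d[0])),np.hypot(*d),f(260.5,211,135.5))
n=f(380,196,121)-f(300,193,121);print(np.degrees(np.arctan2(n[1],n[0])))
print("slot",np.degrees(np.arctan2(*(f(270,212,135.5)-f(277,165,135.5))[::-1])))
print("plunger",f(35,265,173.5))
g=cv2.cvtColor(a,cv2.COLOR_RGB2GRAY)
m=(g<33).astype(np.uint8)*255;m[:198]=0;m[253:]=0;m[:,:348]=0;m[:,378:]=0
n,l,s,c=cv2.connectedComponentsWithStats(m);i=1+s[1:,4].argmax();print(s[i])
P=np.array([onz(p,(u,v),135.5)[:2] for v,u in np.argwhere(l==i)]);w,V=np.linalg.eigh(np.cov(P.T));print("pca",np.degrees(np.arctan2(V[1,1],V[0,1])),P.mean(0))
```

```text
-90.65037312242974 38.17404797982539 [ 491.77484029 -341.70909177]
-2.2164602060158916
slot -93.00130342364945
plunger [ 436.95960087 -338.62849937]
[350 201  22  49 706]
pca 91.8074735012693 [ 490.6088023  -341.40031712]
```

Vent bar is perpendicular to the nipple to within about 2° and the torque rose at the stop, so it is closed. Now pumping.

>>> step_hand(
  offsets=[
    [[0,0,0,4,0,0,0],[0,0,0,2,0,0,0],[0,0,0,1.2,0,0,0],[0,0,0,1,0,0,0],[0,0,0,1,0,0,0],[0,0,0,0.8,0,0,0],[0,0,0,0.6,0,0,0],[0,0,0,0,0,0,0],[0,0,0,0,0,0,0]],
  ],
)

```text
time: 40.72
position: [434.2, -340.5, 157.9]
eef_rot: [-0.001, 0.707, 0.708, 0.0]
ft_force: [-5.0, 5.3, 10.1]
grip_width: -0.004
gripper_force: 5.0
```

>>> step_hand(
  offsets=[
    [[0,0,0,0.4,0,0,0],[0,0,0,0.4,0,0,0],[0,0,0,0,0,0,0],[0,0,0,0,0,0,0]],
  ],
)

```text
time: 41.05
position: [434.2, -340.6, 154.3]
eef_rot: [-0.001, 0.707, 0.708, 0.0]
ft_force: [-4.6, 5.7, 11.0]
grip_width: 0.004
gripper_force: 5.7
```

In the tool's units: 2 mm is 0.4, 1 mm is 0.2.

>>> step_hand(
  offsets=[
    [[0,0,0,0.4,0,0,0],[0,0,0,0.2,0,0,0],[0,0,0,0,0,0,0],[0,0,0,0,0,0,0]],
  ],
)

```text
time: 41.38
position: [434.4, -340.7, 153.1]
eef_rot: [-0.001, 0.706, 0.708, 0.0]
ft_force: [-6.3, 7.9, 17.6]
grip_width: -0.003
gripper_force: 8.8
```

>>> step_hand(
  offsets=[
    [[0,0,0,0.3,0,0,0],[0,0,0,0.2,0,0,0],[0,0,0,0,0,0,0],[0,0,0,0,0,0,0]],
  ],
)

```text
time: 41.72
position: [434.5, -340.8, 152.9]
eef_rot: [-0.001, 0.706, 0.708, -0.0]
ft_force: [-9.2, 10.9, 26.1]
grip_width: 0.005
gripper_force: 13.4
```

The stop is reached: z holds at 153 while the force rises to 26 N. Now two more strokes with the same travel.

In the tool's units: -10 mm is -2, -8 mm is -1.6.

>>> step_hand(
  offsets=[
    [[0,0,0,-2,0,0,0],[0,0,0,-2,0,0,0],[0,0,0,-2,0,0,0],[0,0,0,-1.6,0,0,0],[0,0,0,0,0,0,0],[0,0,0,0,0,0,0],[0,0,0,0,0,0,0],[0,0,0,0,0,0,0]],
  ],
)

```text
time: 42.38
position: [433.7, -340.7, 183.2]
eef_rot: [-0.001, 0.707, 0.707, 0.0]
ft_force: [0.2, 0.6, 0.5]
grip_width: -0.004
gripper_force: 0.0
```

>>> step_hand(
  offsets=[
    [[0,0,0,1.4,0,0,0],[0,0,0,1.4,0,0,0],[0,0,0,1.2,0,0,0],[0,0,0,1.2,0,0,0],[0,0,0,1.2,0,0,0],[0,0,0,0.8,0,0,0],[0,0,0,0.4,0,0,0],[0,0,0,0,0,0,0],[0,0,0,0,0,0,0],[0,0,0,0,0,0,0]],
  ],
)

```text
time: 43.22
position: [434.7, -341.7, 152.9]
eef_rot: [-0.0, 0.707, 0.708, -0.0]
ft_force: [-8.6, 8.7, 29.1]
grip_width: -0.005
gripper_force: 14.4
```

>>> step_hand(
  offsets=[
    [[0,0,0,-2,0,0,0],[0,0,0,-2,0,0,0],[0,0,0,-2,0,0,0],[0,0,0,-1.6,0,0,0],[0,0,0,0,0,0,0],[0,0,0,0,0,0,0],[0,0,0,0,0,0,0],[0,0,0,0,0,0,0]],
  ],
)

```text
time: 43.88
position: [433.6, -340.6, 182.9]
eef_rot: [-0.001, 0.707, 0.707, 0.0]
ft_force: [0.3, -0.3, 0.3]
grip_width: -0.001
gripper_force: 0.0
```

>>> step_hand(
  offsets=[
    [[0,0,0,1.4,0,0,0],[0,0,0,1.4,0,0,0],[0,0,0,1.2,0,0,0],[0,0,0,1.2,0,0,0],[0,0,0,1.2,0,0,0],[0,0,0,0.8,0,0,0],[0,0,0,0.4,0,0,0],[0,0,0,0,0,0,0],[0,0,0,0,0,0,0],[0,0,0,0,0,0,0]],
  ],
)

```text
time: 44.72
position: [434.7, -341.7, 152.9]
eef_rot: [-0.0, 0.707, 0.708, -0.0]
ft_force: [-8.7, 8.3, 28.0]
grip_width: 0.003
gripper_force: 14.4
```

>>> step_hand(
  offsets=[
    [[0,0,0,-2,0,0,0],[0,0,0,-2,0,0,0],[0,0,0,-4,0,0,0],[0,0,0,-6,0,0,0],[0,0,0,-6,0,0,0],[0,6,0,0,0,0,0],[0,8,0,0,0,0,0],[0,8,0,0,0,0,0],[0,6,0,0,0,0,0],[0,0,0,0,0,0,0],[0,0,0,0,0,0,0],[0,0,0,0,0,0,0]],
  ],
)

```text
time: 45.72
position: [433.9, -201.3, 245.9]
eef_rot: [-0.0, 0.707, 0.708, -0.0]
ft_force: [-0.0, -0.4, 0.3]
grip_width: -0.002
gripper_force: 0.0
```

Run:
```python
from h import *
st();p,w=snap("wrist","w12");_,s=snap("side","s12")
_,s0=load("s10")
lum=lambda i:cv2.cvtColor(i,cv2.COLOR_RGB2GRAY).astype(int)
# dark parts (plunger, vent) in side view before/after pumping
for n,i in(("before",s0),("after",s)):
    m=(lum(i)<45).astype(np.uint8);m[:283]=0;m[320:]=0;m[:,:236]=0;m[:,305:]=0
    N,l,st_,c=cv2.connectedComponentsWithStats(m)
    print(n,[(st_[k].tolist(),c[k].round(1).tolist()) for k in range(1,N) if st_[k,4]>30])
# bystanders versus start (bottle, pen, timer)
a=np.load("pics/side0.npy")
for n,(r0,r1,c0,c1) in dict(bottle=(165,240,325,360),pen=(308,330,305,360),timer=(170,188,276,302)).items(): print(n,np.mean(abs(lum(a)-lum(s))[r0:r1,c0:c1]>30).round(3))
```

```text
t45.7 tcp [ 433.9 -201.3  245.9] yaw_y0.1 F [-0.  -0.4  0.3] q [-0.65 -0.17  2.03 -0.    1.28 -0.65] w-0.00 g0
before [([250, 285, 18, 22, 267], [258.4, 293.9]), ([286, 294, 10, 20, 111], [290.2, 305.3]), ([246, 303, 26, 17, 96], [258.4, 312.9])]
after [([250, 285, 18, 22, 272], [258.3, 294.2]), ([287, 295, 9, 19, 96], [290.5, 306.1]), ([246, 303, 26, 17, 164], [259.4, 313.8])]
bottle 0.0
pen 0.004
timer 0.041
```

```bash
python3 -c "
from cell import ctrl
print(ctrl.close_job())"
```

```text
the job is handed in; nothing more can be done
None
```

I've handed in the job: the cartridge is in the jar with both vials upright on it, and the lid is on with its vent closed against the stop. I gave the pump three full strokes; afterwards the plunger was fully up, and the wash bottle, pen and timer looked undisturbed in the side view.

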